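Weigh a crushable carton

TASK

Weigh the purple tea carton: pick it up and set it down upright on the middle of the glass kitchen scale, then let go. It is thin card, so hold it with a light grip and lower it softly; do not squeeze it hard, press it into the scale or drop it. Leave the black power adapter and the black sample tin where they are.

Things in the scene. Friction and masses are not known exactly. Their poses are not given: they have to be found in the camera images.
- carton: Purple thin-card carton of sachets, a closed box 105 mm long (its x) by 41 mm wide (its y) by 58 mm high (its z), 60 to 130 g. Origin at the centre of its underside. It stands upright on the worktop; take it across its 41 mm width near the middle of its length. It is crushed by a squeeze of more than 45 N a finger (20 to 30 N holds it well) or by a push of more than 40 N against the scale, and damaged by a fall of more than 20 mm.
- scale: Flat black glass kitchen scale, 165 mm (its x) by 235 mm (its y), on an anti-vibration base fixed to the worktop. Origin at the centre of its underside, 18 mm above the worktop; its flat glass top lies 14.5 mm above the origin, 32.5 mm above the worktop. The base's rubber mounts let the scale sink straight down by about 1 mm for each 5 N of push. The place for the carton is the middle of the top, straight above the origin; any heading of the carton will do.
- adapter: Black power adapter brick, 46 mm (its x) by 105 mm (its y) by 28 mm high; origin at the centre of its underside. A bystander, to be left where it is.
- black_tin: Black round sample tin with a screw lid, 65 mm in diameter and 68 mm high; origin at the centre of its underside. A bystander, to be left where it is.
Things that resemble listed ones, but are neither listed nor needed, are in the scene too. There is more than one size of the carton; the one meant has the size given above.

How it is judged:
On the way:
1. the carton is lifted clear of the worktop (height (world z) of carton above 0.055 m), for 0.2 s.
At the end, for the whole second after the job is handed in: The carton rests upright (within about 6 degrees) on the scale's glass top, its centre within 25 mm of the scale's centre, at rest (horizontal distance between carton and scale below 0.025 m and z of carton in the frame of scale between 0.01 and 0.018 m and angle between carton's own z axis and vertical below 0.1 rad and linear speed of carton below 0.02 m/s); the robot touches nothing.
It fails at once if the carton is squeezed with more than 45 N a finger (90 N for both together) (contact force between the fingers and carton above 90 N).
It fails at once if the carton is pressed or knocked onto the scale with more than 40 N (contact force between carton and scale above 40 N).
It fails at once if the carton is dropped: out of the fingers more than 20 mm above the scale's top (contact force between the fingers and carton below 0.001 N and height (world z) of carton above 0.052 m).
It fails at once if the adapter is shifted by more than 20 mm (distance of adapter from where it was at the start of the episode above 0.02 m).
It fails at once if the black tin is shifted by more than 20 mm (distance of black_tin from where it was at the start of the episode above 0.02 m).
It also fails if it takes over 38 s, if anything falls off the work surface, if the arm or the gripper's body presses on something with over 40 N, if the wrist force passes 120 N, or if a joint passes its speed limit or range.

ROBOT

A 6-joint arm with a two-finger parallel gripper is mounted at the origin on a cart in front of the work surface, level with it; the furniture and walls round the work are solid. World frame = base frame: x ahead of the robot, y to its left, z up, the work surface at z = 0. Lengths are in m, angles in rad, forces in N, time in s.
With the tool pointing down it reaches from about 0.35 to 0.975 m from the base axis. Payload 4.9 kg.
Tool frame: the origin (TCP) lies at the very end of the fingers, on their centre line; the grasp point (between the pads) lies 19 mm behind it (ctrl.grip_point_offset is the distance from the TCP to the grasp point, in m); z points along the fingers, y is the line along which they close (so a half turn about z gives the same grasp; the last joint's range is limited). The gripper opens to 85 mm and grips with 20 to 120 N. Pads are 22 mm wide; open, the fingers measure 114 mm over their backs; the gripper's body (76 mm by 85 mm) begins 54 mm behind the grasp point. The pads swing forward as they close: fully open they stand 13 mm farther back than shut.
Start: joints at [-1.257, 0.053, 1.613, -0, 1.476, -0.119], TCP at [0.262, -0.567, 0.231] pointing down, gripper open.
Joint ranges: [-3.01, 3.01], [-1.01, 2.22], [0.06, 2.58], [-1.02, 4.17], [0.09, 2.62], [-3.14, 3.14]. Speed limits (rad/s): [2.57, 2.57, 3.14, 3.14, 3.14, 3.14].

INTERFACE

Orientations are given as a rotation vector (axis times angle).
In Python, from station import ctrl gives the robot as it stands.
- The arm moves only by the tool send_rows, never from a script. Its argument "rows" is a list of rows, each a list of 3 entries, a list of its own where there are three numbers: the finger opening in cm, from 0 to 8.54, then the shift along the tool's x, y, z in cm, then the turn about the tool's z in degrees. A call has 1 to 10 rows; each row shifts and turns the commanded pose from where the row before left it, along the tool's axes as they then stand; what a row does not reach is not made up. A row lasts 1/8 s, in which the tool goes at most 62.5 mm and 10.7 degrees, less where a joint would pass 70% of its speed; a pose out of reach is approached as far as the arm can. A call with a gripper value outside its range is refused whole. The fingers move at their own pace and stop on an object; "newtons" is the grip in N (left out, the last holds). Time passes only in rows, so rows that do not move let the fingers close. It gives the time, the measured TCP pose, the force, the opening and the grip force at its end, in the units of the state.
- ctrl.get_obs(): the state, without advancing time (a new reading comes with each control period).
- ctrl.get_image(name): name is "scene" or "top" or "wrist"; returns a dict with "frame" (480x640x3 uint8, red, green, blue), "range_z" (480x640 float32, m along the optical axis (not along the pixel's ray), 0 where there is no reading), "fx", "fy", "cx", "cy" (pixels), "cam_to_world" (4x4, takes a point from camera to world coordinates). Camera axes: x right, y down, z forward; pixel columns grow to the right and rows downward; lengths in m; the calibration is good to about 2 mm. A picture is of the moment at which its call begins.
- ctrl.finish_job(): hands the job in; it is judged then, once.
The state is a dict: "t": time; "q": joint angles; "dq": joint speeds; "effort": joint torques, N m; "tool_pos": TCP position; "tool_rot": TCP orientation; "contact_force": force on the tool from outside, world axes, zero at the start; "wrist_torque": the same for the moment, N m; "opening": finger opening in m; "grip_force": force on a finger pad.
Only numpy, scipy, OpenCV 4.12 (cv2) and the standard library are available. Lean on these libraries where they do the work, as an engineer would, in place of code of your own. Each camera call takes 0.05 s, during which the arm holds its last target. There are 200 camera calls.

## Working session

There is one attempt and no reset: what is moved stays moved. The work goes in short steps, Python scripts to look and compute and a tool call to move; the robot and the scene stay as the last step left them, time stands still between calls to the robot, and variables do not carry over. Pictures are saved under pics/ and viewed, at most 10 in all, crops included, and the job is handed in when it is done.

Besides the shell and the picture viewer there is one more tool, called after ">>>" as name(argument=value, ...) on one line, values as JSON. send_rows: Moves the arm, as the interface text tells. Its arguments: {"type":"object","properties":{"rows":{"type":"array","items":{"type":"array"}},"newtons":{"type":"number"}},"required":["rows"]}

```bash
mkdir -p pics
cat > h.py <<'E'
import numpy as np, cv2, pickle
from station import ctrl
def grab(n):
    im=ctrl.get_image(n); pickle.dump(im,open(f'{n}.pkl','wb')); return im
def pts(im):
    v,u=np.mgrid[0:480,0:640]; z=im['range_z']
    P=np.stack([(u-im['cx'])/im['fx']*z,(v-im['cy'])/im['fy']*z,z,np.ones_like(z)],-1)@np.array(im['cam_to_world']).T
    P=P[...,:3]; P[z==0]=np.nan; return P
def save(im,name,crop=None,s=1):
    f=im['frame'][...,::-1]
    if crop: f=f[crop[1]:crop[3],crop[0]:crop[2]]
    cv2.imwrite('pics/'+name,cv2.resize(f,None,fx=s,fy=s,interpolation=cv2.INTER_CUBIC))
E
python3 - <<'E'
from h import *
for n in('scene','top'):
    im=grab(n); save(im,n+'1.png')
    P=pts(im); f=cv2.cvtColor(im['frame'],cv2.COLOR_RGB2HSV)
    m=((f[...,0]>120)&(f[...,0]<165)&(f[...,1]>60)&(f[...,2]>40)).astype(np.uint8)
    k,l,st,c=cv2.connectedComponentsWithStats(m)
    for i in range(1,k):
        if st[i,4]>60:
            q=P[l==i]; print(n,c[i].round(),st[i],np.nanmin(q,0).round(3),np.nanmax(q,0).round(3))
print(ctrl.get_obs())
E
```

```text
scene [535.  95.] [515  82  41  28 808] [ 0.536 -0.916 -0.   ] [ 0.661 -0.739  0.064]
scene [311. 189.] [ 278  163   65   51 2251] [ 0.645 -0.107 -0.001] [0.879 0.081 0.084]
scene [240. 217.] [ 221  179   36   69 1510] [ 0.696  0.139 -0.003] [0.875 0.261 0.084]
scene [285. 252.] [ 260  235   53   36 1238] [ 0.561  0.109 -0.001] [0.71  0.259 0.064]
top [275. 151.] [ 246  106   61   83 2034] [ 0.698  0.145 -0.003] [0.86  0.262 0.082]
top [368. 174.] [ 338  129   60   82 2066] [ 0.647 -0.033 -0.005] [0.818 0.081 0.082]
top [274. 226.] [250 204  55  49 903] [ 0.563  0.154 -0.003] [0.662 0.259 0.062]
{'t': 0.1, 'q': array([-1.25696361e+00,  5.32589431e-02,  1.61416792e+00,  2.28175104e-05,
        1.47599712e+00, -1.18978080e-01]), 'dq': array([-0.00108781, -0.00156999, -0.00371221,  0.0002238 ,  0.00225428,
        0.00094001]), 'effort': array([ 2.55164068e-04, -3.94906175e+01, -3.71363604e+01, -1.45647259e-04,
        3.89183508e-03, -9.43529756e-06]), 'tool_pos': array([ 0.26198255, -0.5668178 ,  0.23019903]), 'tool_rot': array([-3.06653530e+00, -6.74168404e-01,  2.44170159e-04]), 'contact_force': array([-0.28733121,  0.04506273, -0.81771503]), 'wrist_torque': array([ 0.01681834, -0.03046216,  0.02333093]), 'grip_force': 0.0, 'opening': 0.08555158577443464}
```

View pics/scene1.png

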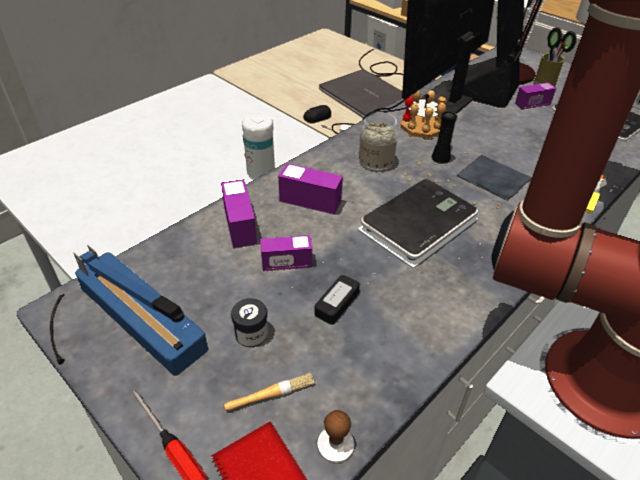

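View pics/top1.png

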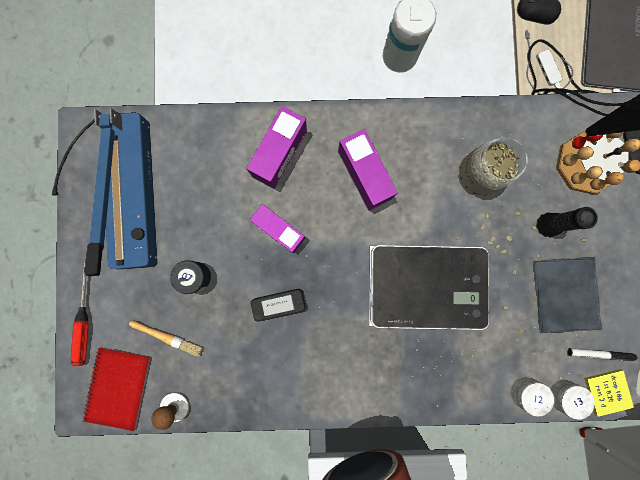

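Scene: large purple cartons at (311,189) and (240,217), about 82 mm high; small ones at (285,252) and (535,95), about 62 mm high. The top view shows the large ones at (275,151) and (368,174), a small one at (274,226), the scale with its display at (430,287), and a slate plate at (567,294). The tin is at (189,277) and the adapter at (278,305).

Run:
```python
from h import *
def rect(name,box,zlo,zhi,purple):
    im=pickle.load(open(name+'.pkl','rb')); P=pts(im); f=cv2.cvtColor(im['frame'],cv2.COLOR_RGB2HSV)
    m=np.zeros((480,640),bool); m[box[1]:box[3],box[0]:box[2]]=1
    m&=(P[...,2]>zlo)&(P[...,2]<zhi)
    q=P[m]; r=cv2.minAreaRect(q[:,:2].astype(np.float32))
    print(name,box,m.sum(),'z',np.median(q[:,2]).round(4),r,cv2.boxPoints(r).round(3).tolist())
rect('top',(235,195,315,260),.05,.07,1)
rect('top',(235,100,315,195),.07,.09,1)
rect('top',(330,120,405,215),.07,.09,1)
rect('scene',(510,78,560,112),.05,.075,1)
rect('scene',(255,230,318,275),.05,.07,1)
rect('top',(360,235,500,340),.02,.045,0)
rect('top',(525,250,610,340),.004,.045,0)
im=pickle.load(open('top.pkl','rb'));save(im,'c1.png',(220,90,500,340),2.8)
```

```text
top (235, 195, 315, 260) 1097 z 0.0571 ((0.6110146045684814, 0.20736099779605865), (0.10514610260725021, 0.04007010534405708), 51.208030700683594) [[0.5619999766349792, 0.17900000512599945], [0.593999981880188, 0.15399999916553497], [0.6600000262260437, 0.23600000143051147], [0.628000020980835, 0.26100000739097595]]
top (235, 100, 315, 195) 2071 z 0.0773 ((0.7716515064239502, 0.20316925644874573), (0.0549444854259491, 0.1420764923095703), 59.26546096801758) [[0.6970000267028809, 0.2160000056028366], [0.8190000057220459, 0.14300000667572021], [0.847000002861023, 0.1899999976158142], [0.7250000238418579, 0.2630000114440918]]
top (330, 120, 405, 215) 2091 z 0.0772 ((0.7214649319648743, 0.027022719383239746), (0.14158394932746887, 0.054901424795389175), 25.193984985351562) [[0.6460000276565552, 0.02199999988079071], [0.6690000295639038, -0.02800000086426735], [0.796999990940094, 0.03200000151991844], [0.7739999890327454, 0.0820000022649765]]
scene (510, 78, 560, 112) 360 z 0.0579 ((0.5903429388999939, -0.8135559558868408), (0.17672188580036163, 0.1044013649225235), 51.04376983642578) [[0
[... 418 characters left out ...]
0437, 0.23199999332427979], [0.625, 0.2619999945163727]]
top (360, 235, 500, 340) 9754 z 0.0347 ((0.4864748418331146, -0.09182803332805634), (0.23505526781082153, 0.1653544008731842), 87.23031616210938) [[0.39800000190734863, -0.20499999821186066], [0.5630000233650208, -0.21299999952316284], [0.574999988079071, 0.02199999988079071], [0.4099999964237213, 0.029999999329447746]]
top (525, 250, 610, 340) 3143 z 0.0056 ((0.4621325731277466, -0.37904298305511475), (0.14672639966011047, 0.12521082162857056), 1.4735175371170044) [[0.3869999945163727, -0.3179999887943268], [0.38999998569488525, -0.4440000057220459], [0.5370000004768372, -0.4399999976158142], [0.5339999794960022, -0.3149999976158142]]
```

View pics/c1.png

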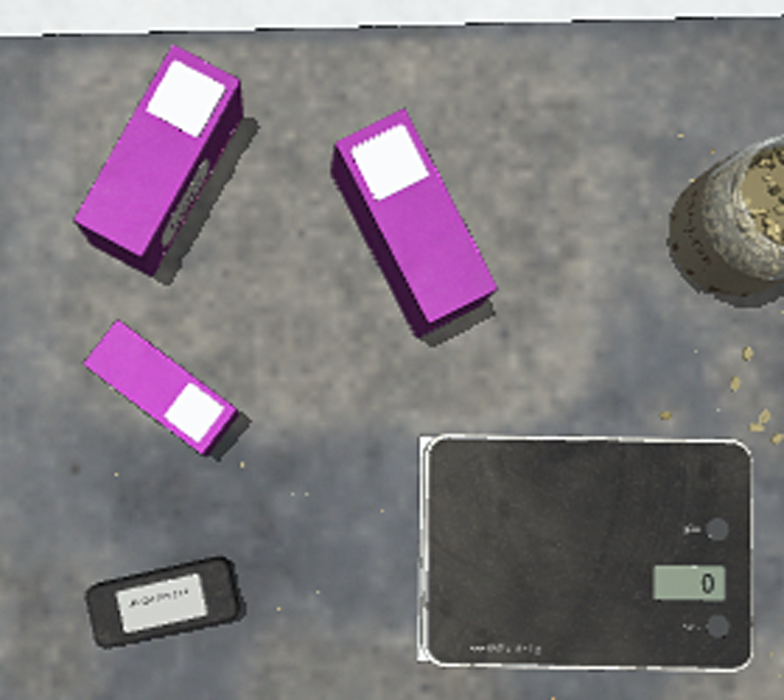

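Candidates for the carton:
- Top (275,151) and (368,174) measure 142×55×77 mm, so they are too big.
- Scene (535,95) is far away and out of reach at about 1.0 m.
- Top (274,226) measures 105×40×57 mm, which matches, so I choose it. Its centre is (0.611, 0.207) and its long axis is at 51°.

The crop confirms it as the small carton at crop (160,388). The scale centre is (0.486, -0.092). I'll turn and move above the carton.

>>> send_rows(rows=[[7,[0,0,0],-8.8],[7,[0,0,0],-8.8],[7,[0,0,0],-8.8],[7,[4.5,-1.2,0],0],[7,[4.5,-1.2,0],0],[7,[4.5,-1.2,0],0],[7,[4.5,-1.2,0],0],[7,[4.5,-1.2,0],0],[7,[4.5,-1.2,0],0],[7,[4.5,-1.2,0],0]], newtons=25)

```text
t: 1.35
tool_pos: [0.3942, -0.2676, 0.2308]
tool_rot: [-2.833, -1.357, 0.0]
contact_force: [1.1, -0.3, 0.4]
opening: 0.07
grip_force: 0.0
```

>>> send_rows(rows=[[7,[4.5,-1.2,0],0],[7,[4.5,-1.2,0],0],[7,[4.5,-1.2,0],0],[7,[4.5,-1.2,0],0],[7,[4.5,-1.2,0],0],[7,[4.5,-1.2,0],0],[7,[4.5,-1.2,0],0],[7,[4.5,-1.2,0],0],[7,[0,0,0],0]])

```text
t: 2.48
tool_pos: [0.545, 0.0739, 0.2306]
tool_rot: [-2.83, -1.363, 0.002]
contact_force: [0.8, -0.6, -0.7]
opening: 0.0702
grip_force: 0.0
```

```bash
cat >> h.py <<'E'
from scipy.spatial.transform import Rotation as R
def pose():
    o=ctrl.get_obs(); return np.array(o['tool_pos']),R.from_rotvec(o['tool_rot']).as_matrix()
def carton(n,zlo,zhi,near,rad=.09):
    im=grab(n);P=pts(im);f=cv2.cvtColor(im['frame'],cv2.COLOR_RGB2HSV)
    m=(P[...,2]>zlo)&(P[...,2]<zhi)&(np.hypot(P[...,0]-near[0],P[...,1]-near[1])<rad)
    col=((f[...,0]>120)&(f[...,0]<165)&(f[...,1]>60)&(f[...,2]>40))|((f[...,1]<40)&(f[...,2]>180))
    m=cv2.morphologyEx((m&col).astype(np.uint8),cv2.MORPH_OPEN,np.ones((3,3)))>0
    q=P[m]; r=cv2.minAreaRect(q[:,:2].astype(np.float32)); print(n,m.sum(),np.median(q[:,2]).round(4),r); return r
E
python3 - <<'E'
from h import *
p,M=pose(); print(p,M.round(3)); im=grab('wrist'); save(im,'w1.png')
r=carton('wrist',.05,.07,(.611,.207)); d=np.array([*r[0],.01])-p
print('to go tool cm',(M.T@d*100).round(2), 'yaw x',np.degrees(np.arctan2(M[1,0],M[0,0])))
E
```

```text
[0.54498855 0.07388086 0.2305534 ] [[ 0.624  0.782 -0.001]
 [ 0.782 -0.624  0.   ]
 [-0.001 -0.001 -1.   ]]
wrist 5239 0.0584 ((0.6002242565155029, 0.19151103496551514), (0.06790737807750702, 0.04006413370370865), 51.31515121459961)
to go tool cm [12.65 -2.99 22.05] yaw x 51.42705450439224
```

View pics/w1.png

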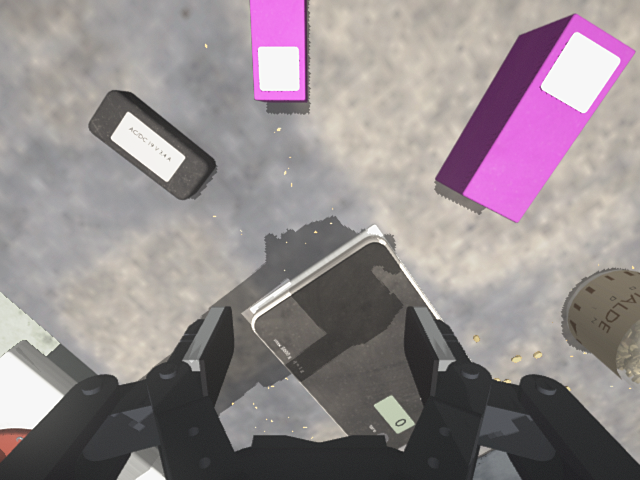

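The wrist view shows the small carton at (279,50), cut off at the top edge, with the adapter at (150,145). It lies 14.5 cm on in tool x and -3 cm in y.

>>> send_rows(rows=[[7,[2.9,-0.6,0],0],[7,[2.9,-0.6,0],0],[7,[2.9,-0.6,0],0],[7,[2.9,-0.6,0],0],[7,[2.9,-0.6,0],0],[7,[0,0,3],0],[7,[0,0,3],0],[7,[0,0,3],0],[7,[0,0,1],0],[7,[0,0,0],0]])

```text
t: 3.82
tool_pos: [0.6121, 0.2023, 0.1309]
tool_rot: [-2.834, -1.356, 0.002]
contact_force: [-0.3, 0.5, -0.6]
opening: 0.0698
grip_force: 0.0
```

Run:
```python
from h import *
p,M=pose(); print(p)
for n in('wrist','top','scene'):
    try:
        r=carton(n,.05,.068,(.611,.207)); print((M.T@(np.array([*r[0],.015])-p)*100).round(2))
    except Exception as e: print(n,e)
save(pickle.load(open('wrist.pkl','rb')),'w2.png')
```

```text
[0.61205329 0.20233609 0.13092491]
wrist 10723 0.0583 ((0.6321275234222412, 0.19758692383766174), (0.11770331859588623, 0.0820949599146843), 51.176509857177734)
[ 0.9   1.87 11.59]
top 64 0.0569 ((0.578605592250824, 0.19219040870666504), (0.04414233937859535, 0.01574566401541233), 67.0814208984375)
[-2.88 -1.96 11.6 ]
scene 637 0.0585 ((0.6228368282318115, 0.2167896330356598), (0.1382458508014679, 0.07292336970567703), 26.84861183166504)
[ 1.81 -0.06 11.59]
```

View pics/w2.png

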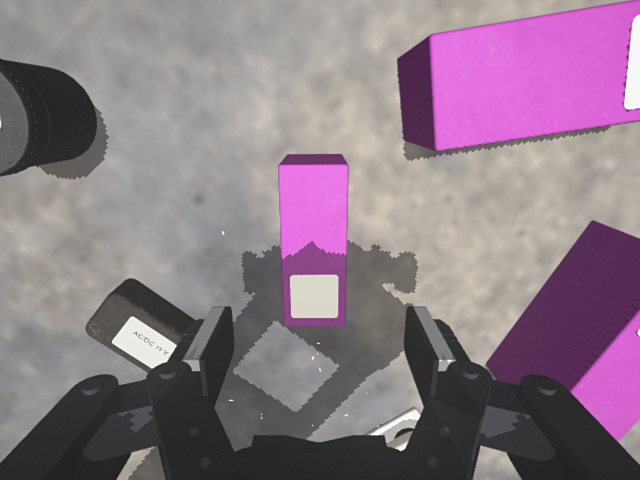

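The carton sits at (314,245) in the wrist view, lined up between the fingers. The mask caught part of the big carton, so I'll restrict it to this box.

Run:
```python
from h import *
p,M=pose(); im=pickle.load(open('wrist.pkl','rb'));P=pts(im)
m=np.zeros((480,640),bool); m[140:335,265:365]=1; m&=(P[...,2]>.05)
r=cv2.minAreaRect(P[m][:,:2].astype(np.float32)); print(r,(M.T@(np.array([*r[0],.015])-p)*100).round(2))
P=pts(pickle.load(open('top.pkl','rb')))
```

```text
((0.6117400527000427, 0.20600470900535583), (0.10529773682355881, 0.0401771143078804), 51.269203186035156) [ 0.09 -0.33 11.83]
```

>>> send_rows(rows=[[7,[0.1,-0.3,0],0],[7,[0,0,2.2],0],[7,[0,0,2.2],0],[7,[0,0,2.2],0],[7,[0,0,2.2],0],[7,[0,0,1.5],0],[7,[0,0,1.0],0],[7,[0,0,0],0]])

```text
t: 4.97
tool_pos: [0.6102, 0.2058, 0.0175]
tool_rot: [-2.833, -1.357, 0.002]
contact_force: [-0.5, -0.5, 0.6]
opening: 0.0702
grip_force: 0.0
```

>>> send_rows(rows=[[6,[0,0,0],0],[5,[0,0,0],0],[4.5,[0,0,0],0],[4,[0,0,0],0],[3.8,[0,0,0],0],[3.6,[0,0,0],0],[3.5,[0,0,0],0],[3.5,[0,0,0],0]], newtons=25)

```text
t: 5.98
tool_pos: [0.611, 0.206, 0.0189]
tool_rot: [2.833, 1.357, 0.001]
contact_force: [-1.3, -0.4, 5.3]
opening: 0.0398
grip_force: 26.4
```

Gripped at 26 N with an opening of 40 mm. Lift, then carry.

>>> send_rows(rows=[[3.5,[0,0,-0.5],0],[3.5,[0,0,-1],0],[3.5,[0,0,-1.5],0],[3.5,[0,0,-1.5],0],[3.5,[0,0,-1.5],0],[3.5,[0,0,-1.5],0],[3.5,[0,0,-1],0],[3.5,[0,0,-0.5],0],[3.5,[0,0,0],0],[3.5,[0,0,0],0]])

```text
t: 7.22
tool_pos: [0.6101, 0.2058, 0.1075]
tool_rot: [-2.833, -1.357, 0.002]
contact_force: [-0.9, 0.3, -0.9]
opening: 0.04
grip_force: 25.9
```

>>> send_rows(rows=[[3.5,[-1,0.3,0],0],[3.5,[-2,0.6,0],0],[3.5,[-3,0.8,0],0],[3.5,[-3,0.8,0],0],[3.5,[-3,0.8,0],0],[3.5,[-3,0.8,0],0],[3.5,[-3,0.8,0],0],[3.5,[-3,0.9,0],0],[3.5,[-3,0.9,0],0],[3.5,[-3,0.9,0],0]])

```text
t: 8.48
tool_pos: [0.4992, -0.0538, 0.1081]
tool_rot: [2.834, 1.356, -0.001]
contact_force: [-0.6, 0.2, -1.3]
opening: 0.0398
grip_force: 25.9
```

>>> send_rows(rows=[[3.5,[-2,0.6,0],0],[3.5,[-1.5,0.4,0],0],[3.5,[-0.6,0.2,0],0],[3.5,[0,0,0],0],[3.5,[0,0,0],0]])

```text
t: 9.1
tool_pos: [0.4844, -0.0912, 0.1083]
tool_rot: [-2.833, -1.358, -0.0]
contact_force: [-0.7, 0.6, -1.7]
opening: 0.0401
grip_force: 25.9
```

Run:
```python
from h import *
p,M=pose(); print(p); im=grab('wrist');P=pts(im);save(im,'w3.png')
d=p-np.array([.4865,-.0918,p[2]]); print('to go',(-M.T@d*100).round(2))
im=grab('scene');save(im,'s3.png');S=pts(im)
for n,Q in(('w',P),('s',S)):
    f=cv2.cvtColor(pickle.load(open('wrist.pkl' if n=='w' else 'scene.pkl','rb'))['frame'],cv2.COLOR_RGB2HSV)
    m=(f[...,0]>120)&(f[...,0]<165)&(f[...,1]>60)&(f[...,2]>40)&(np.hypot(Q[...,0]-p[0],Q[...,1]-p[1])<.08)
    q=Q[m]; print(n,m.sum(),np.nanpercentile(q[:,2],[1,5,50,95,99]).round(4),np.median(q,0))
    if n=='w':
        r=cv2.minAreaRect(q[q[:,2]>np.nanpercentile(q[:,2],50)-.01][:,:2].astype(np.float32));print(r)
```

```text
[ 0.48443991 -0.09116084  0.10830383]
to go [ 0.08  0.2  -0.  ]
w 29294 [0.0933 0.1165 0.1474 0.1484 0.1488] [ 0.50230557 -0.07008667  0.14738787]
((0.4942612648010254, -0.08063340932130814), (0.07876361161470413, 0.04258318245410919), 50.12910461425781)
s 1060 [0.0912 0.0942 0.1308 0.1498 0.1619] [ 0.48752736 -0.07068318  0.1307747 ]
```

View pics/s3.png

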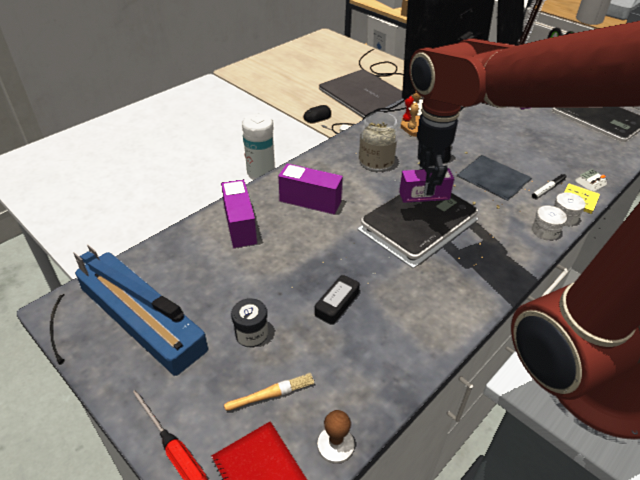

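View pics/w3.png

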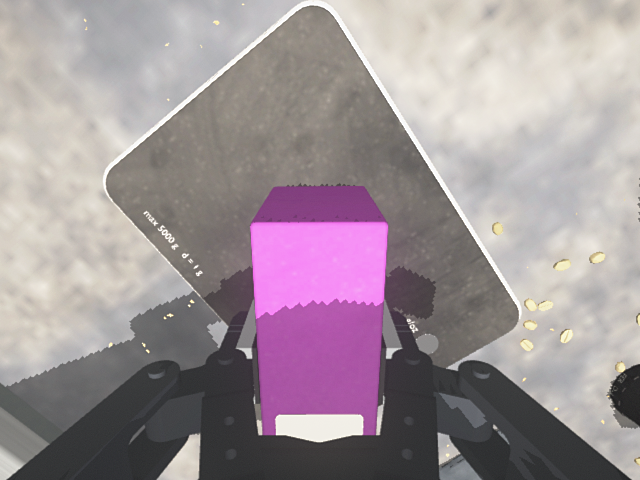

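The carton hangs upright over the scale: scene (427,185), wrist (320,320). Its underside is at about 0.0895, so touchdown comes after about 57 mm. I'll lower it 50 mm, then creep.

>>> send_rows(rows=[[3.5,[0.1,0.2,0.5],0],[3.5,[0,0,1],0],[3.5,[0,0,1],0],[3.5,[0,0,1],0],[3.5,[0,0,0.8],0],[3.5,[0,0,0.5],0],[3.5,[0,0,0.2],0],[3.5,[0,0,0],0],[3.5,[0,0,0],0]])

```text
t: 10.32
tool_pos: [0.4868, -0.0922, 0.0587]
tool_rot: [2.833, 1.357, 0.001]
contact_force: [-0.0, 0.2, -0.9]
opening: 0.0394
grip_force: 25.9
```

>>> send_rows(rows=[[3.5,[0,0,0.1],0],[3.5,[0,0,0.1],0],[3.5,[0,0,0.1],0],[3.5,[0,0,0.1],0],[3.5,[0,0,0],0]])

```text
t: 10.95
tool_pos: [0.4864, -0.092, 0.0542]
tool_rot: [-2.833, -1.357, 0.0]
contact_force: [0.6, 0.7, -1.4]
opening: 0.0399
grip_force: 25.9
```

>>> send_rows(rows=[[3.5,[0,0,0.1],0],[3.5,[0,0,0.1],0],[3.5,[0,0,0],0],[3.5,[0,0,0],0]])

```text
t: 11.45
tool_pos: [0.4865, -0.0921, 0.0523]
tool_rot: [2.833, 1.357, 0.0]
contact_force: [-0.4, -0.3, -2.3]
opening: 0.0403
grip_force: 25.9
```

>>> send_rows(rows=[[3.5,[0,0,0.1],0],[3.5,[0,0,0],0],[3.5,[0,0,0],0]])

```text
t: 11.82
tool_pos: [0.4866, -0.0921, 0.0514]
tool_rot: [2.833, 1.357, 0.0]
contact_force: [0.9, 0.4, -1.0]
opening: 0.0398
grip_force: 25.9
```

>>> send_rows(rows=[[3.5,[0,0,0.1],0],[3.5,[0,0,0],0],[3.5,[0,0,0],0]])

```text
t: 12.2
tool_pos: [0.4866, -0.0921, 0.0506]
tool_rot: [2.833, 1.357, 0.0]
contact_force: [-1.4, 0.8, 2.7]
opening: 0.0402
grip_force: 26.2
```

>>> send_rows(rows=[[3.5,[0,0,0.1],0],[3.5,[0,0,0],0],[3.5,[0,0,0],0]])

```text
t: 12.58
tool_pos: [0.4866, -0.0921, 0.0499]
tool_rot: [-2.833, -1.357, 0.0]
contact_force: [-3.4, 0.8, 5.8]
opening: 0.0402
grip_force: 26.7
```

The carton is down, with about 7 N of push. Ease up slightly, open, and retreat straight up.

>>> send_rows(rows=[[3.5,[0,0,-0.1],0],[4.1,[0,0,0],0],[4.4,[0,0,0],0],[4.8,[0,0,0],0],[5.5,[0,0,0],0],[6.5,[0,0,0],0],[7.5,[0,0,0],0],[7.5,[0,0,0],0]])

```text
t: 13.58
tool_pos: [0.4865, -0.0921, 0.0503]
tool_rot: [-2.833, -1.357, 0.0]
contact_force: [0.3, -1.5, 1.1]
opening: 0.0754
grip_force: 0.0
```

>>> send_rows(rows=[[7.5,[0,0,-0.5],0],[7.5,[0,0,-1],0],[7.5,[0,0,-2],0],[7.5,[0,0,-2],0],[7.5,[0,0,-2],0],[7.5,[0,0,-2],0],[7.5,[0,0,-2],0],[7.5,[0,0,-1],0],[7.5,[0,0,0],0],[7.5,[0,0,0],0]])

```text
t: 14.82
tool_pos: [0.486, -0.0919, 0.1745]
tool_rot: [-2.832, -1.357, 0.002]
contact_force: [0.3, 0.0, -0.6]
opening: 0.075
grip_force: 0.0
```

Run:
```python
from h import *
o=ctrl.get_obs(); print(o['t'],o['tool_pos'],o['contact_force'],o['opening'])
carton('wrist',.08,.1,(.4865,-.092)); save(pickle.load(open('wrist.pkl','rb')),'w4.png')
im=grab('scene');save(im,'s4.png',(340,130,500,270),4)
```

```text
14.825 [ 0.48599537 -0.09189123  0.17445814] [ 0.30932279  0.02570093 -0.64914675] 0.07496825384229286
wrist 9751 0.0905 ((0.48759937286376953, -0.09209917485713959), (0.10515475273132324, 0.04014228284358978), 51.198699951171875)
```

View pics/s4.png

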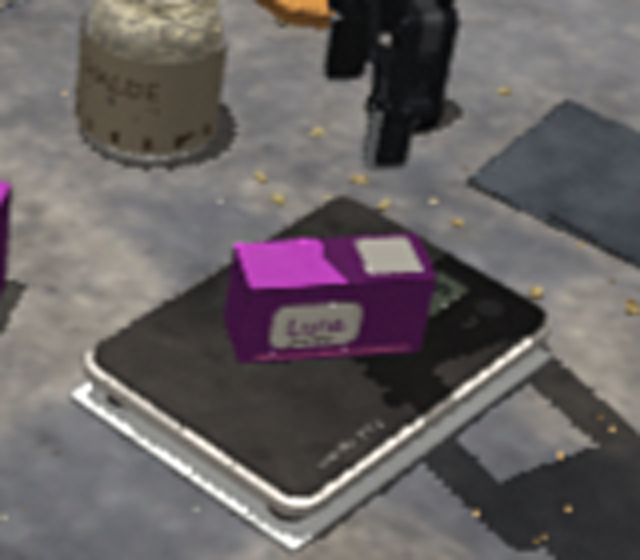

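The carton stands upright mid-scale: crop (330,300), measured centre (0.4876, -0.0921), top at 0.0905. The gripper is clear of it.

```bash
python3 -c "
from station import ctrl
print(ctrl.finish_job())"
```

```text
the job is handed in; nothing more can be done
None
```

The 105 × 41 × 58 mm purple tea carton is standing upright about 1 mm from the middle of the glass scale, released with the gripper clear, and the job is handed in; no verdict came back.

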